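# Release the transducer brake over the guard with the hooked rod

## Robot

A 6-joint arm with a two-finger parallel gripper is mounted at the origin on the work surface. World frame = base frame: x ahead of the robot, y to its left, z up, the work surface at z = 0. Lengths are in m, angles in rad, forces in N, time in s.
With the tool pointing down it reaches from about 0.275 to 0.75 m from the base axis. Payload 10.2 kg.
Tool frame: the origin (TCP) lies at the very end of the fingers, on their centre line; the grasp point (between the pads) lies 19 mm behind it (r.hold_point_z is the distance from the TCP to the grasp point, in m); z points along the fingers, y is the line along which they close (so a half turn about z gives the same grasp; the last joint's range is limited). The gripper opens to 85 mm and grips with 20 to 120 N. Pads are 22 mm wide; open, the fingers measure 114 mm over their backs; the gripper's body (76 mm by 85 mm) begins 54 mm behind the grasp point. The pads swing forward as they close: fully open they stand 13 mm farther back than shut.
Start: joints at [1.012, 0.313, 1.498, -0, 1.331, -0.223], TCP at [0.173, 0.496, 0.231] pointing down, gripper open.
Joint ranges: [-2.94, 2.94], [-0.97, 2.17], [0.19, 2.56], [-1.23, 4.37], [0.02, 3.11], [-2.88, 2.88]. Speed limits (rad/s): [2.39, 2.39, 3.01, 3.14, 3.14, 3.14].

## Interface

Orientations are given as [roll, pitch, yaw] about the fixed x, y, z axes, in that order (R = Rz(yaw) Ry(pitch) Rx(roll)).
In Python, from bench import telemetry, cams, r, trace, mark_of gives the robot as it stands.
- The arm moves only by the shell command python3 -m jog 'ROWS'. ROWS is JSON, a list of rows, each an object of numbers: "hand": the opening, from 0 (shut) to 1 (fully open); "dx", "dy", "dz": the shift along the tool's x, y, z in m; "wx", "wy", "wz": the turn, a rotation vector about the tool's x, y, z in rad. In form: [{"hand": .., "dx": .., "dy": .., "dz": .., "wx": .., "wy": .., "wz": ..}, ...]. A call has exactly 10 rows; each row shifts and turns the commanded pose from where the row before left it, along the tool's axes as they then stand; what a row does not reach is not made up. A row lasts 1/12 s, in which the tool goes at most 41.7 mm and 7.16 degrees, less where a joint would pass 70% of its speed; a pose out of reach is approached as far as the arm can. A call is refused whole if a number of a shift passes 0.0417 or a number of a turn 0.125, either way. A call with a gripper value outside its range is refused whole. The fingers move at their own pace and stop on an object; the grip force is fixed at half the most. Time passes only in rows, so rows that do not move let the fingers close, or fill a call up. It gives the time, the measured TCP pose, the force, the opening and the grip force at its end, in the units of the state.
- telemetry.observe(): the state, without advancing time (a new reading comes with each control period).
- cams.camera(name): name is "side" or "top" or "wrist"; returns a dict with "img" (480x640x3 uint8, blue, green, red), "fx", "fy", "cx", "cy" (pixels), "pose" (4x4, takes a point from camera to world coordinates); the wrist camera has in their place "tool_from_camera" (4x4, takes a point from camera to tool coordinates, whose origin is the TCP and whose axes are the flange's). Camera axes: x right, y down, z forward; pixel columns grow to the right and rows downward; lengths in m; the calibration is good to about 2 mm. A picture is of the moment at which its call begins: read the wrist's pose just before it. There is no depth.
- r.job_done(): hands the job in; it is judged then, once.
Trained networks look in a picture, given as the dict that the camera call returned (one of the last four; its "shot" number tells which), for a name from the list of things; names that differ only in an ending like _2 or _b are one class to them, and where a whole thing is asked for, a point or a joint stands for the part that bears it (a point fixed in the world has none). Each returns a list of dicts, best first, with "p" (0 to 1); they miss things now and then, are a little off and sometimes report something else, mostly with a low value. They report only what shows in the picture. A call takes as long as a camera call.
- trace(picture, thing): "pixels" (480x640 bool, what is visible of it) and "at" ([column, row] in pixels, amid what is visible of it).
- mark_of(picture, thing): "at" ([column, row] in pixels: a listed point, or the origin of a listed thing).
The state is a dict: "time": time; "q": joint angles; "dq": joint speeds; "tau": joint torques, N m; "eef_pos": TCP position; "ee_rot": TCP orientation; "contact_force": force on the tool from outside, world axes, zero at the start; "torque": the same for the moment, N m; "opening": opening from 0.0 (shut) to 1.0 (fully open); "finger_force": force on a finger pad.
Only numpy, scipy, OpenCV 4.12 (cv2) and the standard library are available. Lean on these libraries where they do the work, as an engineer would, in place of code of your own. Each camera call takes 0.05 s, during which the arm holds its last target. There are 200 camera calls.

## Task

Take the hooked steel rod by its black grip from its V-notched rack, reach it over the sheet-metal guard and, with the hook, pull the flat paddle lever (not the ball lever nor the plain pin lever) from leaning away from the guard all the way over towards the guard, as far as it goes. Touch the levers and their blocks only with the rod, never with the gripper or arm, and leave the other two levers and all the other parts as they are. Then hang the rod back in its rack as it was, grip between the two notched posts and hook hanging down at the same end, and let go.

Things in the scene. Friction and masses are not known exactly. Their poses are not given: they have to be found in the camera images.
- rod_grip (a point): Centre of the square black plastic grip (90 long x 22 x 22 mm) of the hooked rod, which weighs about 0.22 kg. Axes: x along the rod towards its hooked end, z up when the rod hangs in the rack. A round steel shank, 10 mm in diameter, runs on the grip's axis from 95 mm behind this point to 150 mm ahead of it, where it bends straight down (-z) into the hook.
- rod_hook (a point): Lower end of the hook, 150 mm ahead (+x) and 80 mm below (-z) the grip's centre; the rounded end (5 mm radius) reaches 5 mm lower still. Axes as the grip's. The hook is a straight 10 mm round bar.
- rack: Fixed galvanized rack of the rod; origin on the table under its middle, x along the rod towards the hook end, z up. Two upright posts with V notches at x = -62 and +62 mm (8 mm thick; 116 mm clear between them) carry the shank on either side of the grip. As found, the grip's centre is 120 mm above this origin, within 5 mm of it along x, and the hook hangs beyond the +x post. The V arms end 16 mm above and 20 mm to either side of the shank's axis.
- guard: Fixed guard: dark upright steel sheet 300 wide (y), 4 thick, 130 mm tall. Origin on the table on the line under the three levers' hinges; x points from the sheet to the levers, away from the robot; z up. The sheet stands at x = -75 mm. Behind the levers, from x = +110 mm on, lies a steel transducer drum, 98 mm tall.
- paddle_base: Fixed gray block (64 x 54 x 40 mm tall) behind the guard that carries the paddle lever; origin on the table under its centre, axes as the guard's. The three blocks stand side by side at 66 mm spacing along the guard, in any order. The lever's hinge lies 45 mm above this origin, along y.
- ball_base: The like block of the ball lever (a steel stem with a 26 mm ball at its end).
- pin_base: The like block of the plain pin lever (a bare 10 mm round steel stem).
- paddle_tip (a point): Middle of the upper edge of the flat steel paddle lever, 75 mm from its hinge. The paddle is 28 mm wide (y), 6 mm thick and 45 mm tall, at the end of a 10 mm stem. At first it leans away from the guard.
- paddle (a joint): Angle of the paddle lever, rad: 0 = fully away from the guard (leaning 0.4 rad beyond upright), 0.8 = fully over towards the guard (0.4 rad leaning to it; stop). Stiff hinge (0.12 N m, 2 to 4 N at the paddle), stays where it is left.
- ball_tip (a point): Outer end of the ball lever, 75 mm from its hinge; found at any angle between its stops; leave it so.
- pin_tip (a point): Outer end of the plain pin lever, 75 mm from its hinge; found at any angle between its stops; leave it so.
- coupling: Bystander: brass drive coupling, 52 mm flange, 42 mm tall, on the low galvanized shelf; origin under its centre.
- pulley: Bystander: white acetal pulley, 64 mm across, 23 mm tall, on the shelf; origin under its centre.
- thumbwheel: Bystander: knurled aluminium thumb wheel, 42 mm across, 26 mm tall, on the shelf; origin under its centre.
- socket: Bystander: black deep impact socket standing on the table beyond the rack, 36 mm across, 78 mm tall; origin under its centre.
- adapter: Bystander: small steel square-drive adapter on the table in front of the guard, 30 mm across, 38 mm tall; origin under its centre.
- wrench_head: Bystander: blue-handled click-wrench head lying on the table in front of the guard, 170 mm long, 36 mm tall; origin on the table near its middle, x towards its steel head.

How it is judged:
By the outcome, as a careful person would: the job done as asked, in the order asked, and still so for the second after the job is handed in, with the robot touching nothing.
It also fails if it takes over 58 s, if anything falls off the work surface, if the arm or the gripper's body presses on something with over 40 N, if the wrist force passes 120 N, or if a joint passes its speed limit or range.

## Working session

There is one attempt and no reset: what is moved stays moved. The work goes in short steps, Python scripts to look and compute and a shell command to move; the robot and the scene stay as the last step left them, time stands still between calls to the robot, and variables do not carry over. Pictures are saved under pics/ and viewed, at most 10 in all, crops included, and the job is handed in when it is done.

```bash
mkdir -p pics; ls; cat > h.py <<'E'
import numpy as np, cv2
from scipy.spatial.transform import Rotation as R
from bench import telemetry, cams, r, trace, mark_of
def ray(c,px,tcp=None):
    P=np.array(c["pose"]) if "pose" in c else tcp@np.array(c["tool_from_camera"])
    d=P[:3,:3]@np.array([(px[0]-c["cx"])/c["fx"],(px[1]-c["cy"])/c["fy"],1.])
    return P[:3,3],d/np.linalg.norm(d)
def tcp(s=None):
    s=s or telemetry.observe(); T=np.eye(4); T[:3,:3]=R.from_euler('xyz',s["ee_rot"]).as_matrix(); T[:3,3]=s["eef_pos"]; return T
def tri(rays):
    A=0;b=0
    for o,d in rays:
        M=np.eye(3)-np.outer(d,d);A=A+M;b=b+M@o
    x=np.linalg.solve(A,b); return x,[float(np.linalg.norm((np.eye(3)-np.outer(d,d))@(x-o))) for o,d in rays]
def onz(o,d,z): return o+d*(z-o[2])/d[2]
E
python3 - <<'E'
from h import *
np.set_printoptions(precision=4,suppress=True)
s=telemetry.observe();print(s["time"],s["eef_pos"],s["ee_rot"],s["opening"])
C={n:cams.camera(n) for n in("top","side")}
for n in C: cv2.imwrite(f"pics/{n}0.png",C[n]["img"]);print(n,np.array(C[n]["pose"])[:3,3])
Z=dict(rack=0,guard=0,paddle_base=0,ball_base=0,pin_base=0,coupling=None,socket=0,adapter=0,wrench_head=0)
for t in "rod_grip rod_hook rack guard paddle_base ball_base pin_base paddle_tip ball_tip pin_tip socket adapter wrench_head coupling pulley thumbwheel".split():
    rs=[];o=[]
    for n in C:
        m=mark_of(C[n],t)
        if m: rs.append(ray(C[n],m[0]["at"]));o.append((n,np.round(m[0]["at"]).tolist(),round(m[0]["p"],2),onz(*rs[-1],0).round(3).tolist()))
    print(t,*o,tri(rs) if len(rs)>1 else "")
E
```

```text
pics
0.0 [0.1728 0.4954 0.2307] [-3.1403 -0.0003  2.8058] 1.0015789180675465
top [0.3376 0.0777 1.0907]
side [0.1504 0.9026 0.6345]
rod_grip ('top', [514.0, 260.0], 0.94, [0.457, -0.389, 0.0]) ('side', [416.0, 178.0], 0.92, [0.515, -0.635, 0.0]) (array([ 0.4437, -0.3358,  0.1235]), [0.0004606678572588089, 0.0004606678572589726])
rod_hook ('side', [360.0, 199.0], 0.89, [0.625, -0.399, 0.0]) 
rack ('top', [394.0, 301.0], 0.57, [0.399, -0.099, 0.0]) ('side', [411.0, 216.0], 0.67, [0.452, -0.358, 0.0]) (array([ 0.3877, -0.0767,  0.1415]), [0.003083745593511812, 0.0030837455935116896])
guard ('side', [288.0, 242.0], 0.61, [0.694, -0.076, 0.0]) 
paddle_base ('top', [348.0, 207.0], 0.98, [0.631, -0.026, 0.0]) ('side', [300.0, 255.0], 0.95, [0.637, -0.029, 0.0]) (array([ 0.6324, -0.0253,  0.0024]), [0.002252392446403227, 0.0022523924464033594])
ball_base ('top', [292.0, 216.0], 0.71, [0.624, 0.106, 0.0]) ('side', [282.0, 286.0], 0.61, [0.611, 0.106, 0.0]) (array([ 0.6185,  0.1041, -0.0012]), [0.006317698679519957, 0.006317698679520171])
pin_base ('top', [324.0, 217.0], 0.96, [0.614, 0.032, 0
[... 926 characters left out ...]
3]), [0.0024913226915673175, 0.0024913226915673253])
wrench_head ('top', [395.0, 300.0], 0.75, [0.401, -0.1, 0.0]) ('side', [401.0, 267.0], 0.67, [0.398, -0.087, 0.0]) (array([ 0.4012, -0.1019, -0.0093]), [3.0437309520056917e-05, 3.04373095201738e-05])
coupling ('top', [104.0, 317.0], 0.94, [0.447, 0.55, 0.0]) ('side', [243.0, 440.0], 0.97, [0.467, 0.489, 0.0]) (array([0.4404, 0.5256, 0.056 ]), [0.0009140028994480127, 0.0009140028994479964])
pulley ('side', [266.0, 390.0], 0.81, [0.488, 0.387, 0.0]) 
thumbwheel ('top', [201.0, 301.0], 0.75, [0.453, 0.333, 0.0]) ('side', [303.0, 351.0], 0.8, [0.474, 0.273, 0.0]) (array([0.4486, 0.3214, 0.0491]), [0.0005254034047284381, 0.0005254034047285623])
```

View pics/top0.png

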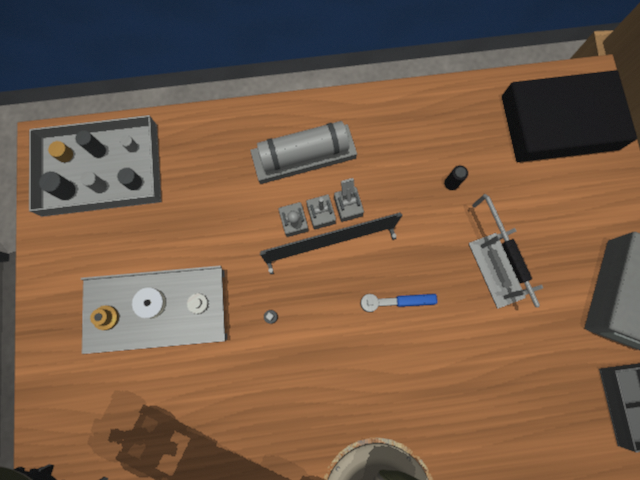

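View pics/side0.png

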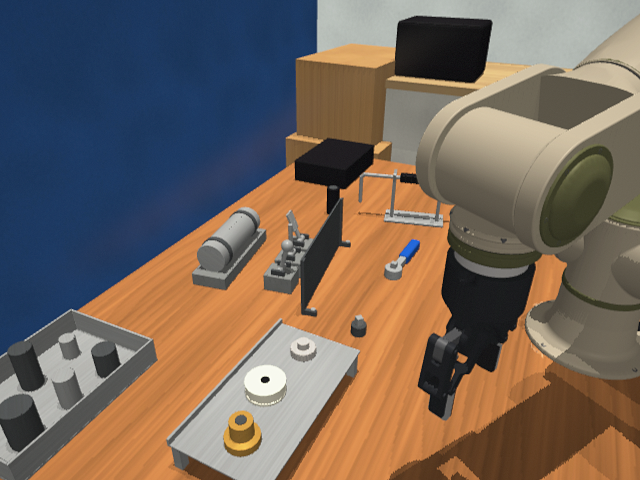

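The top view shows the levers left to right as ball (293,215), pin (320,208) and paddle (348,190). The guard sheet runs (262,257)–(401,217). The rod lies from (537,304) to its hook bend at about (486,197), with the grip at (514,260). The side view agrees.

```bash
python3 - <<'E'
from h import *
np.set_printoptions(precision=4,suppress=True)
c=cams.camera("top")
for t,z in(("rod_grip",.12),("paddle_base",.02)):
    m=trace(c,t)[0]; ys,xs=np.nonzero(m["pixels"]); print(t,m["p"],len(xs),xs.min(),xs.max(),ys.min(),ys.max())
a=onz(*ray(c,(537,304)),.12);b=onz(*ray(c,(486,197)),.12);print("rod",a,b,np.linalg.norm(b-a),np.arctan2(*(b-a)[1::-1]))
m=trace(c,"guard")[0]["pixels"];ys,xs=np.nonzero(m)
top=[(x,ys[xs==x].min()) for x in range(xs.min()+6,xs.max()-6,4)]
P=np.array([onz(*ray(c,p),.13)[:2] for p in top]);k=np.polyfit(P[:,1],P[:,0],1);print("guard top edge x=k*y+c",k,"yaw",-np.arctan(k[0]),P[0],P[-1])
# socket
for t in("socket",):
    m=trace(c,t); print(t,[(q["at"],q["p"],onz(*ray(c,q["at"]),.06)) for q in m[:1]])
E
python3 -m jog '[{"wz":0.124},{"wz":0.124},{"wz":0.124},{"wz":0.124},{"wz":0.124},{"wz":0.124},{"wz":0.124},{"wz":0.124},{"wz":0.124},{"wz":0.124}]'
```

```text
rod_grip 0.57 1145 473 539 195 307Traceback (most recent call last):
  File "<stdin>", line 5, in <module>
IndexError: list index out of range
invalid input
```

```bash
python3 - <<'E'
from h import *
np.set_printoptions(precision=4,suppress=True)
c=cams.camera("top")
a=onz(*ray(c,(537,304)),.12);b=onz(*ray(c,(486,197)),.12);print("rod",a,b,np.linalg.norm(b-a),np.arctan2(*(b-a)[1::-1]))
try:
    m=trace(c,"guard")[0]["pixels"];ys,xs=np.nonzero(m)
    top=[(x,ys[xs==x].min()) for x in range(xs.min()+6,xs.max()-6,4) if (xs==x).any()]
except Exception as e: print(e); top=[(262,252),(401,213)]
P=np.array([onz(*ray(c,p),.13)[:2] for p in top]);k=np.polyfit(P[:,1],P[:,0],1);print("guard top edge x=k*y+c",k,"yaw",-np.arctan(k[0]),P[0],P[-1])
E
python3 -m jog '[{"hand":1,"dx":0,"dy":0,"dz":0,"wx":0,"wy":0,"wz":0.124},{"hand":1,"dx":0,"dy":0,"dz":0,"wx":0,"wy":0,"wz":0.124},{"hand":1,"dx":0,"dy":0,"dz":0,"wx":0,"wy":0,"wz":0.124},{"hand":1,"dx":0,"dy":0,"dz":0,"wx":0,"wy":0,"wz":0.124},{"hand":1,"dx":0,"dy":0,"dz":0,"wx":0,"wy":0,"wz":0.124},{"hand":1,"dx":0,"dy":0,"dz":0,"wx":0,"wy":0,"wz":0.124},{"hand":1,"dx":0,"dy":0,"dz":0,"wx":0,"wy":0,"wz":0.124},{"hand":1,"dx":0,"dy":0,"dz":0,"wx":0,"wy":0,"wz":0.124},{"hand":1,"dx":0,"dy":0,"dz":0,"wx":0,"wy":0,"wz":0.124},{"hand":1,"dx":0,"dy":0,"dz":0,"wx":0,"wy":0,"wz":0.124}]'
```

```text
rod [ 0.3502 -0.3635  0.12  ] [ 0.583  -0.3065  0.12  ] 0.23967968153227562 0.24045858368398412
guard top edge x=k*y+c [0.8246 0.6936] yaw -0.6895880685687215 [0.7509 0.1604] [ 0.5666 -0.1037]
time: 2.78
eef_pos: [0.173, 0.4957, 0.2313]
ee_rot: [3.142, -0.0, 1.56]
contact_force: [-0.6, 0.1, 0.4]
opening: 1.005
finger_force: 0.0
```

```bash
python3 -m jog '[{"hand":1,"dx":0,"dy":0,"dz":0,"wx":0,"wy":0,"wz":0.124},{"hand":1,"dx":0,"dy":0,"dz":0,"wx":0,"wy":0,"wz":0.124},{"hand":1,"dx":0,"dy":0,"dz":0,"wx":0,"wy":0,"wz":0.124},{"hand":1,"dx":0,"dy":0,"dz":0,"wx":0,"wy":0,"wz":0.124},{"hand":1,"dx":0,"dy":0,"dz":0,"wx":0,"wy":0,"wz":0.124},{"hand":1,"dx":0,"dy":0,"dz":0,"wx":0,"wy":0,"wz":0.124},{"hand":1,"dx":0,"dy":0,"dz":0,"wx":0,"wy":0,"wz":0.124},{"hand":1,"dx":0,"dy":0,"dz":0,"wx":0,"wy":0,"wz":0.124},{"hand":1,"dx":0,"dy":0,"dz":0,"wx":0,"wy":0,"wz":0.124},{"hand":1,"dx":0,"dy":0,"dz":0,"wx":0,"wy":0,"wz":0.08}]'
python3 - <<'E'
from h import *
c={"pose":0}
c=cams.camera("top")
P=[onz(*ray(c,p),.13)[:2] for p in ((261,253),(400,214))];print(P,np.linalg.norm(P[1]-P[0]))
B=[onz(*ray(c,p),.0)[:2] for p in ((265,265),(398,230))];print(B)
T=tcp();print(T[:3,:3].T@(np.array([.4437,-.3358,.22])-T[:3,3]), T[:3,3])
E
```

```text
time: 3.62
eef_pos: [0.173, 0.4957, 0.2313]
ee_rot: [-3.142, -0.0, 0.363]
contact_force: [0.4, 0.0, 0.0]
opening: 1.001
finger_force: 0.0
[array([0.52157606, 0.17475653]), array([ 0.5668585 , -0.11844065])] 0.2966733686664888
[array([0.51754909, 0.18157915]), array([ 0.56042097, -0.13413637])]
[-0.04022159  0.873483    0.0113261 ] [0.17300882 0.49565536 0.23126411]
```

```bash
python3 -m jog '[{"hand":1,"dx":0,"dy":0,"dz":0,"wx":0,"wy":0,"wz":0.12},{"hand":1,"dx":0.0025,"dy":0.035,"dz":0,"wx":0,"wy":0,"wz":0},{"hand":1,"dx":0.0025,"dy":0.035,"dz":0,"wx":0,"wy":0,"wz":0},{"hand":1,"dx":0.0025,"dy":0.035,"dz":0,"wx":0,"wy":0,"wz":0},{"hand":1,"dx":0.0025,"dy":0.035,"dz":0,"wx":0,"wy":0,"wz":0},{"hand":1,"dx":0.0025,"dy":0.035,"dz":0,"wx":0,"wy":0,"wz":0},{"hand":1,"dx":0.0025,"dy":0.035,"dz":0,"wx":0,"wy":0,"wz":0},{"hand":1,"dx":0.0025,"dy":0.035,"dz":0,"wx":0,"wy":0,"wz":0},{"hand":1,"dx":0.0025,"dy":0.035,"dz":0,"wx":0,"wy":0,"wz":0},{"hand":1,"dx":0.0025,"dy":0.035,"dz":0,"wx":0,"wy":0,"wz":0}]'
python3 -m jog '[{"hand":1,"dx":0.0025,"dy":0.035,"dz":0,"wx":0,"wy":0,"wz":0},{"hand":1,"dx":0.0025,"dy":0.035,"dz":0,"wx":0,"wy":0,"wz":0},{"hand":1,"dx":0.0025,"dy":0.035,"dz":0,"wx":0,"wy":0,"wz":0},{"hand":1,"dx":0.0025,"dy":0.035,"dz":0,"wx":0,"wy":0,"wz":0},{"hand":1,"dx":0.0025,"dy":0.035,"dz":0,"wx":0,"wy":0,"wz":0},{"hand":1,"dx":0.0025,"dy":0.035,"dz":0,"wx":0,"wy":0,"wz":0},{"hand":1,"dx":0.0025,"dy":0.035,"dz":0,"wx":0,"wy":0,"wz":0},{"hand":1,"dx":0.0025,"dy":0.035,"dz":0,"wx":0,"wy":0,"wz":0},{"hand":1,"dx":0.0025,"dy":0.035,"dz":0,"wx":0,"wy":0,"wz":0},{"hand":1,"dx":0.0025,"dy":0.035,"dz":0,"wx":0,"wy":0,"wz":0}]'
python3 -m jog '[{"hand":1,"dx":0.0025,"dy":0.035,"dz":0,"wx":0,"wy":0,"wz":0},{"hand":1,"dx":0.0025,"dy":0.035,"dz":0,"wx":0,"wy":0,"wz":0},{"hand":1,"dx":0.0025,"dy":0.035,"dz":0,"wx":0,"wy":0,"wz":0},{"hand":1,"dx":0.0025,"dy":0.035,"dz":0,"wx":0,"wy":0,"wz":0},{"hand":1,"dx":0.0025,"dy":0.035,"dz":0,"wx":0,"wy":0,"wz":0},{"hand":1,"dx":0.0025,"dy":0.032,"dz":0,"wx":0,"wy":0,"wz":0},{"hand":1,"dx":0,"dy":0,"dz":0,"wx":0,"wy":0,"wz":0},{"hand":1,"dx":0,"dy":0,"dz":0,"wx":0,"wy":0,"wz":0},{"hand":1,"dx":0,"dy":0,"dz":0,"wx":0,"wy":0,"wz":0},{"hand":1,"dx":0,"dy":0,"dz":0,"wx":0,"wy":0,"wz":0}]'
python3 - <<'E'
from h import *
T=tcp(); c=cams.camera("wrist"); cv2.imwrite("pics/w1.png",c["img"])
for t in("rod_grip","rack"):
    for m in mark_of(c,t)[:1]: print(t,m["p"],m["at"],onz(*ray(c,m["at"],T),.12 if t=="rod_grip" else 0))
s=cams.camera("side"); rs=[]
m=mark_of(s,"rod_hook"); print(m[0]["p"],m[0]["at"],onz(*ray(s,m[0]["at"]),.04) )
E
```

```text
time: 4.5
eef_pos: [0.2727, 0.1946, 0.2315]
ee_rot: [3.142, -0.001, 0.253]
contact_force: [1.0, 0.7, 0.1]
opening: 0.999
finger_force: 0.0
time: 5.33
eef_pos: [0.3836, -0.1389, 0.2314]
ee_rot: [3.141, -0.0, 0.251]
contact_force: [-0.2, 0.6, -0.1]
opening: 0.997
finger_force: 0.0
time: 6.17
eef_pos: [0.4491, -0.3329, 0.2316]
ee_rot: [3.142, -0.0, 0.251]
contact_force: [-0.6, -0.9, -0.2]
opening: 1.0
finger_force: 0.0
rod_grip 0.96 [328.9, 247.5] [ 0.4436933  -0.33973275  0.12      ]
rack 0.8 [330.1, 211.9] [ 0.44341604 -0.34372914  0.        ]
0.56 [358.6, 201.3] [ 0.59154289 -0.30247128  0.04      ]
```

View pics/w1.png

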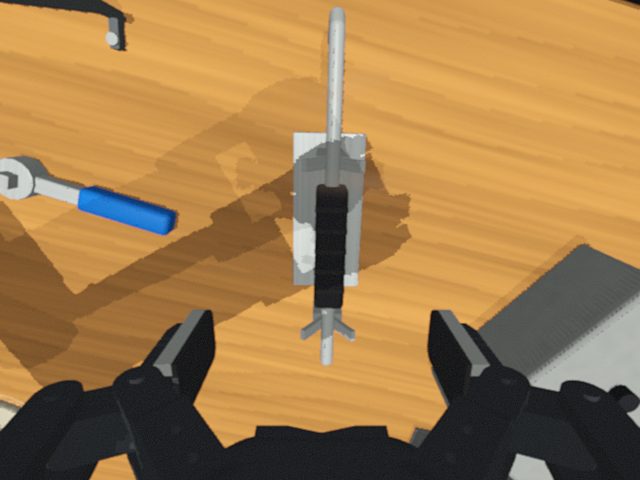

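The wrist view shows the rod nearly vertical: tail at (327,362), front bend at (337,14), grip at (329,247) between the posts.

```bash
python3 - <<'E'
from h import *
np.set_printoptions(precision=4,suppress=True)
T=tcp(); c=cams.camera("wrist")
a=onz(*ray(c,(326.5,362),T),.12);b=onz(*ray(c,(337.5,14),T),.12);print(a,b,np.linalg.norm(b-a),np.arctan2(*(b-a)[1::-1]))
u=(b-a)/np.linalg.norm(b-a);g=a+u*.095; g2=b-u*.152;print(g,g2)
for t in [(329,247.5)]: pass
for t in(g,g2,np.array([.4437,-.3397,.12])): print("tool shift to grasp", T[:3,:3].T@(t-T[:3,3])-[0,0,-.019])
E
```

```text
[ 0.349 -0.363  0.12 ] [ 0.5888 -0.3077  0.12  ] 0.2461076255068426 0.22678422490714287
[ 0.4416 -0.3417  0.12  ] [ 0.4407 -0.3419  0.12  ]
tool shift to grasp [-0.0094  0.0062  0.1306]
tool shift to grasp [-0.0103  0.0061  0.1306]
tool shift to grasp [-0.0069  0.0048  0.1306]
```

```bash
python3 -m jog '[{"hand":1,"dx":-0.008,"dy":0.005,"dz":0,"wx":0,"wy":0,"wz":0.024},{"hand":1,"dx":0,"dy":0,"dz":0.02,"wx":0,"wy":0,"wz":0},{"hand":1,"dx":0,"dy":0,"dz":0.02,"wx":0,"wy":0,"wz":0},{"hand":1,"dx":0,"dy":0,"dz":0.02,"wx":0,"wy":0,"wz":0},{"hand":1,"dx":0,"dy":0,"dz":0.02,"wx":0,"wy":0,"wz":0},{"hand":1,"dx":0,"dy":0,"dz":0.02,"wx":0,"wy":0,"wz":0},{"hand":1,"dx":0,"dy":0,"dz":0.015,"wx":0,"wy":0,"wz":0},{"hand":1,"dx":0,"dy":0,"dz":0.01,"wx":0,"wy":0,"wz":0},{"hand":1,"dx":0,"dy":0,"dz":0.005,"wx":0,"wy":0,"wz":0},{"hand":1,"dx":0,"dy":0,"dz":0,"wx":0,"wy":0,"wz":0}]'
python3 -m jog '[{"hand":0.5,"dx":0,"dy":0,"dz":0,"wx":0,"wy":0,"wz":0},{"hand":0.4,"dx":0,"dy":0,"dz":0,"wx":0,"wy":0,"wz":0},{"hand":0.2,"dx":0,"dy":0,"dz":0,"wx":0,"wy":0,"wz":0},{"hand":0,"dx":0,"dy":0,"dz":0,"wx":0,"wy":0,"wz":0},{"hand":0,"dx":0,"dy":0,"dz":0,"wx":0,"wy":0,"wz":0},{"hand":0,"dx":0,"dy":0,"dz":0,"wx":0,"wy":0,"wz":0},{"hand":0,"dx":0,"dy":0,"dz":0,"wx":0,"wy":0,"wz":0},{"hand":0,"dx":0,"dy":0,"dz":0,"wx":0,"wy":0,"wz":0},{"hand":0,"dx":0,"dy":0,"dz":0,"wx":0,"wy":0,"wz":0},{"hand":0,"dx":0,"dy":0,"dz":0,"wx":0,"wy":0,"wz":0}]'
```

```text
time: 7.3
eef_pos: [0.4422, -0.3407, 0.1007]
ee_rot: [-3.141, 0.001, 0.225]
contact_force: [0.1, -0.1, 0.2]
opening: 0.997
finger_force: 0.0
time: 8.13
eef_pos: [0.4428, -0.3408, 0.1017]
ee_rot: [3.141, -0.0, 0.226]
contact_force: [-0.6, -0.4, 5.4]
opening: 0.246
finger_force: 61.1
```

```bash
python3 -m jog '[{"hand":0,"dx":0,"dy":0,"dz":-0.005,"wx":0,"wy":0,"wz":0},{"hand":0,"dx":0,"dy":0,"dz":-0.01,"wx":0,"wy":0,"wz":0},{"hand":0,"dx":0,"dy":0,"dz":-0.015,"wx":0,"wy":0,"wz":0},{"hand":0,"dx":0,"dy":0,"dz":-0.015,"wx":0,"wy":0,"wz":0},{"hand":0,"dx":0,"dy":0,"dz":-0.02,"wx":0,"wy":0,"wz":0},{"hand":0,"dx":0,"dy":0,"dz":-0.02,"wx":0,"wy":0,"wz":0},{"hand":0,"dx":0,"dy":0,"dz":-0.02,"wx":0,"wy":0,"wz":0},{"hand":0,"dx":0,"dy":0,"dz":-0.02,"wx":0,"wy":0,"wz":0},{"hand":0,"dx":0,"dy":0,"dz":0,"wx":0,"wy":0,"wz":0},{"hand":0,"dx":0,"dy":0,"dz":0,"wx":0,"wy":0,"wz":0}]'
python3 -m jog '[{"hand":0,"dx":0.008,"dy":-0.013,"dz":0,"wx":0,"wy":0,"wz":0},{"hand":0,"dx":0.016,"dy":-0.026,"dz":0,"wx":0,"wy":0,"wz":0},{"hand":0,"dx":0.021,"dy":-0.034,"dz":0,"wx":0,"wy":0,"wz":0},{"hand":0,"dx":0.021,"dy":-0.034,"dz":0,"wx":0,"wy":0,"wz":0},{"hand":0,"dx":0.021,"dy":-0.034,"dz":0,"wx":0,"wy":0,"wz":0},{"hand":0,"dx":0.021,"dy":-0.034,"dz":0,"wx":0,"wy":0,"wz":0},{"hand":0,"dx":0.021,"dy":-0.034,"dz":0,"wx":0,"wy":0,"wz":0},{"hand":0,"dx":0.021,"dy":-0.034,"dz":0,"wx":0,"wy":0,"wz":0},{"hand":0,"dx":0.012,"dy":-0.019,"dz":0,"wx":0,"wy":0,"wz":0.04},{"hand":0,"dx":0.007,"dy":-0.01,"dz":0,"wx":0,"wy":0,"wz":0.033}]'
python3 -m jog '[{"hand":0,"dx":0,"dy":0,"dz":0,"wx":0,"wy":0,"wz":0},{"hand":0,"dx":0,"dy":0,"dz":0,"wx":0,"wy":0,"wz":0},{"hand":0,"dx":0,"dy":0,"dz":0,"wx":0,"wy":0,"wz":0},{"hand":0,"dx":0,"dy":0,"dz":0,"wx":0,"wy":0,"wz":0},{"hand":0,"dx":0,"dy":0,"dz":0,"wx":0,"wy":0,"wz":0},{"hand":0,"dx":0,"dy":0,"dz":0,"wx":0,"wy":0,"wz":0},{"hand":0,"dx":0,"dy":0,"dz":0,"wx":0,"wy":0,"wz":0},{"hand":0,"dx":0,"dy":0,"dz":0,"wx":0,"wy":0,"wz":0},{"hand":0,"dx":0,"dy":0,"dz":0,"wx":0,"wy":0,"wz":0},{"hand":0,"dx":0,"dy":0,"dz":0,"wx":0,"wy":0,"wz":0}]'
python3 - <<'E'
from h import *
np.set_printoptions(precision=4,suppress=True)
T=tcp(); C={n:cams.camera(n) for n in("wrist","side")}
print(T[:3,3])
for n in C: cv2.imwrite(f"pics/{n}2.png",C[n]["img"])
for t in("paddle_tip","paddle_base","rod_hook"):
    rs=[]
    for n in C:
        m=mark_of(C[n],t)
        if m: rs.append(ray(C[n],m[0]["at"],T)); print(t,n,m[0]["p"],m[0]["at"],onz(*rs[-1],{"paddle_tip":.114,"paddle_base":0,"rod_hook":.165}[t]))
    if len(rs)>1: print(tri(rs))
E
```

```text
time: 8.97
eef_pos: [0.4426, -0.3406, 0.2265]
ee_rot: [3.141, -0.0, 0.226]
contact_force: [0.4, 0.3, -4.0]
opening: 0.246
finger_force: 60.3
time: 9.8
eef_pos: [0.5465, -0.0338, 0.2246]
ee_rot: [-3.139, 0.003, 0.154]
contact_force: [0.3, -0.0, -2.6]
opening: 0.246
finger_force: 60.1
time: 10.63
eef_pos: [0.5469, -0.0379, 0.2263]
ee_rot: [3.142, 0.0, 0.153]
contact_force: [0.2, -0.5, -2.4]
opening: 0.25
finger_force: 60.1
[ 0.5469 -0.0379  0.2263]
paddle_tip side 0.62 [290.4, 209.6] [ 0.6646 -0.0381  0.114 ]
paddle_base side 0.78 [302.6, 255.9] [ 0.6292 -0.0298  0.    ]
rod_hook side 0.94 [273.4, 190.5] [ 0.6966 -0.0173  0.165 ]
```

View pics/wrist2.png

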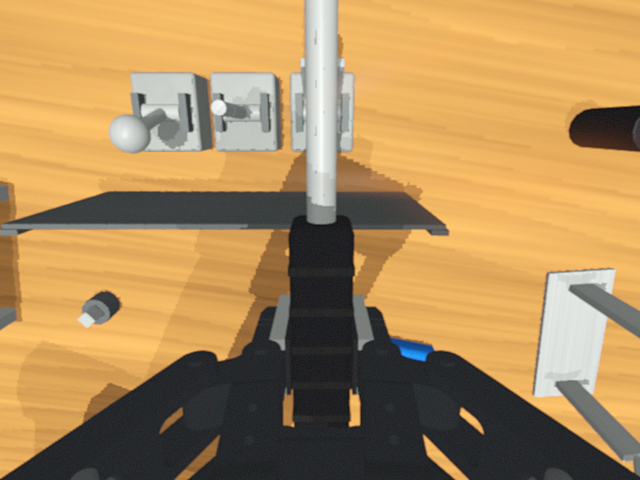

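View pics/side2.png

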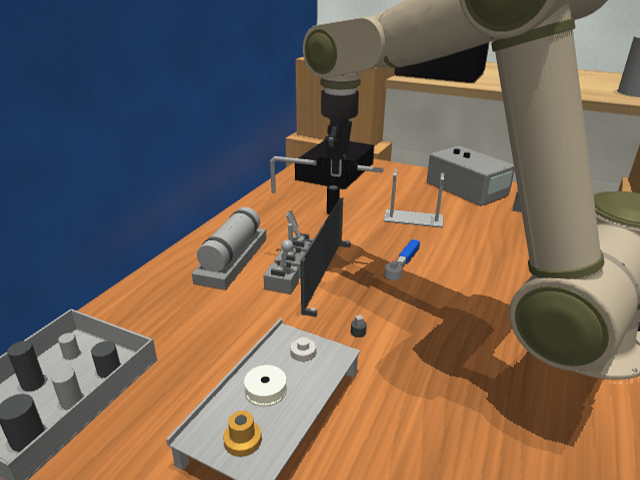

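The rod is over the guard. In the wrist view the shank at column 320 runs over the paddle block at (322,110). In the side view the hook at (273,190) is clear beyond the paddle tip at (290,210). I'll go down behind the paddle.

```bash
python3 -m jog '[{"hand":0,"dx":0,"dy":0,"dz":0.01,"wx":0,"wy":0,"wz":0},{"hand":0,"dx":0,"dy":0,"dz":0.015,"wx":0,"wy":0,"wz":0},{"hand":0,"dx":0,"dy":0,"dz":0.015,"wx":0,"wy":0,"wz":0},{"hand":0,"dx":0,"dy":0,"dz":0.015,"wx":0,"wy":0,"wz":0},{"hand":0,"dx":0,"dy":0,"dz":0.01,"wx":0,"wy":0,"wz":0},{"hand":0,"dx":0,"dy":0,"dz":0.01,"wx":0,"wy":0,"wz":0},{"hand":0,"dx":0,"dy":0,"dz":0,"wx":0,"wy":0,"wz":0},{"hand":0,"dx":0,"dy":0,"dz":0,"wx":0,"wy":0,"wz":0},{"hand":0,"dx":0,"dy":0,"dz":0,"wx":0,"wy":0,"wz":0},{"hand":0,"dx":0,"dy":0,"dz":0,"wx":0,"wy":0,"wz":0}]'
python3 - <<'E'
from h import *
c=cams.camera("side");cv2.imwrite("pics/side3.png",cv2.resize(c["img"][140:320,180:420],None,fx=3.3,fy=3.3,interpolation=cv2.INTER_CUBIC))
E
```

```text
time: 11.87
eef_pos: [0.5473, -0.038, 0.1521]
ee_rot: [3.141, -0.001, 0.153]
contact_force: [-0.6, -0.3, -2.8]
opening: 0.243
finger_force: 60.1
```

View pics/side3.png

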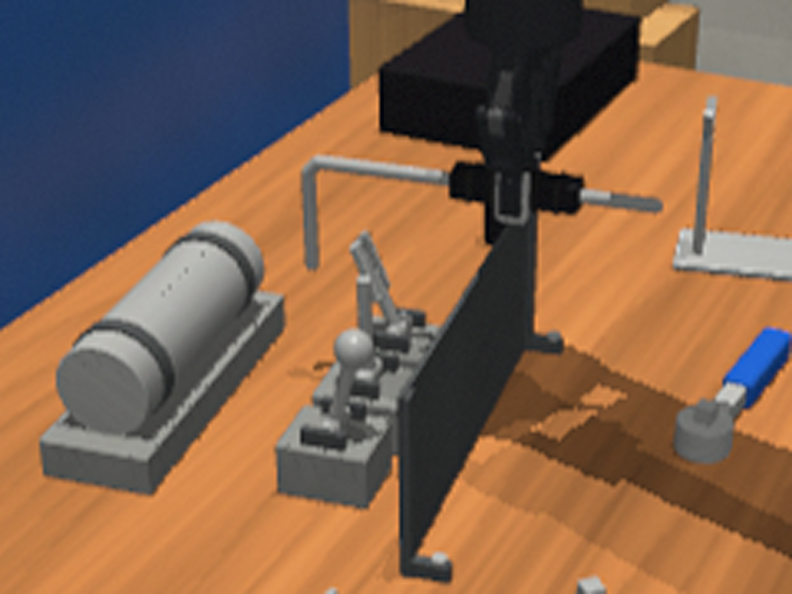

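The hook's end (crop 313,268) is behind the paddle top (362,238) and below it. Now pull.

```bash
python3 -m jog '[{"hand":0,"dx":-0.008,"dy":0,"dz":0,"wx":0,"wy":0,"wz":0},{"hand":0,"dx":-0.008,"dy":0,"dz":0,"wx":0,"wy":0,"wz":0},{"hand":0,"dx":-0.006,"dy":0,"dz":0,"wx":0,"wy":0,"wz":0},{"hand":0,"dx":-0.006,"dy":0,"dz":0,"wx":0,"wy":0,"wz":0},{"hand":0,"dx":-0.006,"dy":0,"dz":0,"wx":0,"wy":0,"wz":0},{"hand":0,"dx":-0.006,"dy":0,"dz":0,"wx":0,"wy":0,"wz":0},{"hand":0,"dx":-0.006,"dy":0,"dz":0,"wx":0,"wy":0,"wz":0},{"hand":0,"dx":-0.006,"dy":0,"dz":0,"wx":0,"wy":0,"wz":0},{"hand":0,"dx":-0.006,"dy":0,"dz":0,"wx":0,"wy":0,"wz":0},{"hand":0,"dx":-0.004,"dy":0,"dz":0,"wx":0,"wy":0,"wz":0}]'
python3 -m jog '[{"hand":0,"dx":-0.002,"dy":0,"dz":0,"wx":0,"wy":0,"wz":0},{"hand":0,"dx":-0.002,"dy":0,"dz":0,"wx":0,"wy":0,"wz":0},{"hand":0,"dx":-0.002,"dy":0,"dz":0,"wx":0,"wy":0,"wz":0},{"hand":0,"dx":-0.002,"dy":0,"dz":0,"wx":0,"wy":0,"wz":0},{"hand":0,"dx":-0.002,"dy":0,"dz":0,"wx":0,"wy":0,"wz":0},{"hand":0,"dx":0,"dy":0,"dz":0,"wx":0,"wy":0,"wz":0},{"hand":0,"dx":0,"dy":0,"dz":0,"wx":0,"wy":0,"wz":0},{"hand":0,"dx":0,"dy":0,"dz":0,"wx":0,"wy":0,"wz":0},{"hand":0,"dx":0,"dy":0,"dz":0,"wx":0,"wy":0,"wz":0},{"hand":0,"dx":0,"dy":0,"dz":0,"wx":0,"wy":0,"wz":0}]'
```

```text
time: 12.75
eef_pos: [0.4853, -0.0474, 0.1516]
ee_rot: [3.141, -0.001, 0.153]
contact_force: [3.0, 0.7, -0.6]
opening: 0.245
finger_force: 60.4
time: 13.58
eef_pos: [0.4756, -0.0488, 0.1512]
ee_rot: [-3.141, 0.001, 0.153]
contact_force: [1.3, -0.3, -1.5]
opening: 0.246
finger_force: 60.3
```

```bash
python3 -m jog '[{"hand":0,"dx":-0.002,"dy":0,"dz":0,"wx":0,"wy":0,"wz":0},{"hand":0,"dx":-0.002,"dy":0,"dz":0,"wx":0,"wy":0,"wz":0},{"hand":0,"dx":-0.001,"dy":0,"dz":0,"wx":0,"wy":0,"wz":0},{"hand":0,"dx":0,"dy":0,"dz":0,"wx":0,"wy":0,"wz":0},{"hand":0,"dx":0,"dy":0,"dz":0,"wx":0,"wy":0,"wz":0},{"hand":0,"dx":0,"dy":0,"dz":0,"wx":0,"wy":0,"wz":0},{"hand":0,"dx":0,"dy":0,"dz":0,"wx":0,"wy":0,"wz":0},{"hand":0,"dx":0,"dy":0,"dz":0,"wx":0,"wy":0,"wz":0},{"hand":0,"dx":0,"dy":0,"dz":0,"wx":0,"wy":0,"wz":0},{"hand":0,"dx":0,"dy":0,"dz":0,"wx":0,"wy":0,"wz":0}]'
python3 - <<'E'
from h import *
c=cams.camera("side");cv2.imwrite("pics/side4.png",cv2.resize(c["img"][170:300,240:400],None,fx=4.5,fy=4.5,interpolation=cv2.INTER_CUBIC))
E
```

```text
time: 14.42
eef_pos: [0.4723, -0.0497, 0.1521]
ee_rot: [3.14, -0.005, 0.153]
contact_force: [7.3, 2.7, 0.2]
opening: 0.246
finger_force: 60.4
```

View pics/side4.png

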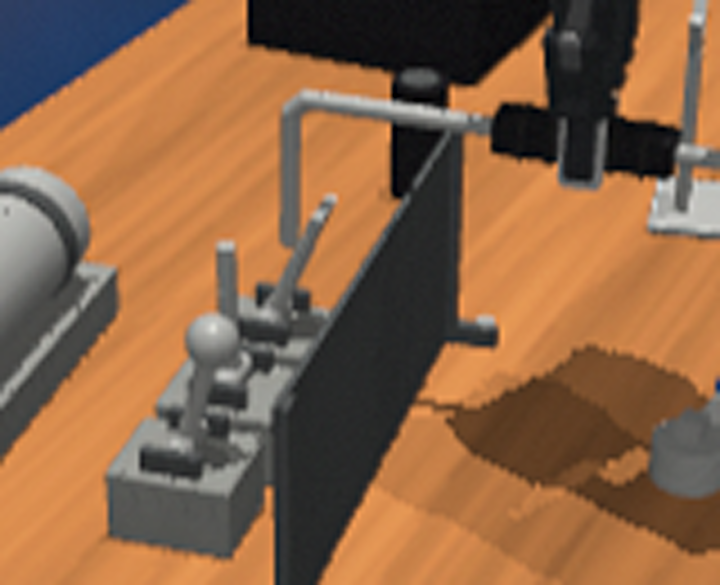

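The paddle (crop 325,200) leans towards the guard and the force has risen, so this looks like the stop. A small extra pull will confirm it.

```bash
python3 -m jog '[{"hand":0,"dx":-0.001,"dy":0,"dz":0,"wx":0,"wy":0,"wz":0},{"hand":0,"dx":-0.001,"dy":0,"dz":0,"wx":0,"wy":0,"wz":0},{"hand":0,"dx":-0.001,"dy":0,"dz":0,"wx":0,"wy":0,"wz":0},{"hand":0,"dx":0,"dy":0,"dz":0,"wx":0,"wy":0,"wz":0},{"hand":0,"dx":0,"dy":0,"dz":0,"wx":0,"wy":0,"wz":0},{"hand":0,"dx":0,"dy":0,"dz":0,"wx":0,"wy":0,"wz":0},{"hand":0,"dx":0,"dy":0,"dz":0,"wx":0,"wy":0,"wz":0},{"hand":0,"dx":0,"dy":0,"dz":0,"wx":0,"wy":0,"wz":0},{"hand":0,"dx":0,"dy":0,"dz":0,"wx":0,"wy":0,"wz":0},{"hand":0,"dx":0,"dy":0,"dz":0,"wx":0,"wy":0,"wz":0}]'
```

```text
time: 15.3
eef_pos: [0.4678, -0.0502, 0.1514]
ee_rot: [3.141, -0.0, 0.153]
contact_force: [2.6, -0.2, 1.7]
opening: 0.246
finger_force: 60.7
```

```bash
python3 - <<'E'
from h import *
np.set_printoptions(precision=4,suppress=True)
T=tcp();c=cams.camera("side");cv2.imwrite("pics/side5.png",cv2.resize(c["img"][170:300,240:400],None,fx=4.5,fy=4.5,interpolation=cv2.INTER_CUBIC))
def proj(p):
    q=np.linalg.inv(c["pose"])@np.r_[p,1]; return np.round([c["fx"]*q[0]/q[2]+c["cx"],c["fy"]*q[1]/q[2]+c["cy"]],1)
g=lambda v:(T@np.r_[v,1])[:3]
print("pred hook",proj(g([.15,0,-.019+.08])),"bend",proj(g([.15,0,-.019])),"tail",proj(g([-.095,0,-.019])))
print("net hook",mark_of(c,"rod_hook")[0]["at"],"tip",[ (m["at"],m["p"]) for m in mark_of(c,"paddle_tip")[:1]])
gx=np.array([.988,.152,0]);b=np.array([.630,-.025,.045])
for a in(0,.2,.3,.4): print(a,"tip pred",proj(b-gx*.075*np.sin(a)+[0,0,.075*np.cos(a)]))
E
```

```text
pred hook [306.8 224.5] bend [306.6 193.1] tail [415.9 207.2]
net hook [306.3, 220.8] tip [([371.7, 199.5], 0.57)]
0 tip pred [300.9 212.4]
0.2 tip pred [307.  213.8]
0.3 tip pred [310. 215.]
0.4 tip pred [313.  216.4]
```

View pics/side5.png

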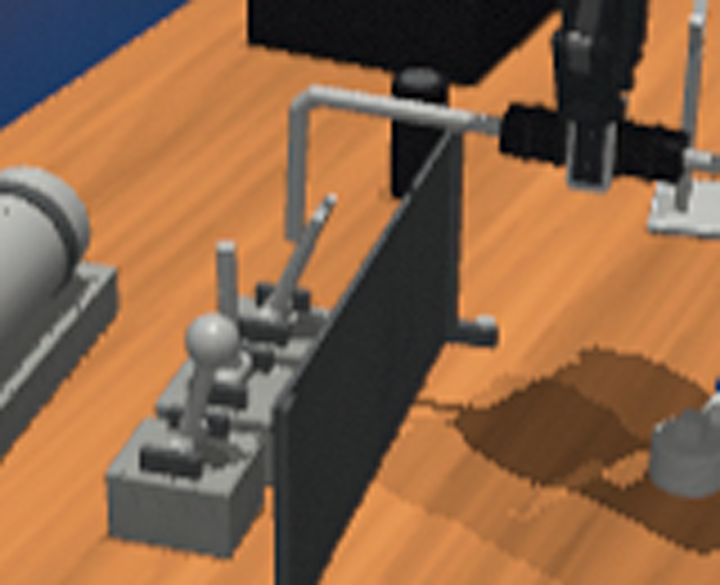

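The paddle tip stayed at crop (326,200) between the two views, which matches the predicted pixel for 0.4 rad at the stop. The extra pull only tipped the rod slightly in the grip, with the bend a little higher. Next I back the hook off, lift, and measure the rod's pitch.

```bash
python3 -m jog '[{"hand":0,"dx":0.01,"dy":0,"dz":0,"wx":0,"wy":0,"wz":0},{"hand":0,"dx":0.015,"dy":0,"dz":0,"wx":0,"wy":0,"wz":0},{"hand":0,"dx":0.005,"dy":0,"dz":-0.005,"wx":0,"wy":0,"wz":0},{"hand":0,"dx":0,"dy":0,"dz":-0.015,"wx":0,"wy":0,"wz":0},{"hand":0,"dx":0,"dy":0,"dz":-0.015,"wx":0,"wy":0,"wz":0},{"hand":0,"dx":0,"dy":0,"dz":-0.02,"wx":0,"wy":0,"wz":0},{"hand":0,"dx":0,"dy":0,"dz":-0.02,"wx":0,"wy":0,"wz":0},{"hand":0,"dx":0,"dy":0,"dz":-0.015,"wx":0,"wy":0,"wz":0},{"hand":0,"dx":0,"dy":0,"dz":0,"wx":0,"wy":0,"wz":0},{"hand":0,"dx":0,"dy":0,"dz":0,"wx":0,"wy":0,"wz":0}]'
python3 - <<'E'
from h import *
T=tcp();c=cams.camera("side")
def proj(p):
    q=np.linalg.inv(c["pose"])@np.r_[p,1]; return np.round([c["fx"]*q[0]/q[2]+c["cx"],c["fy"]*q[1]/q[2]+c["cy"]],1)
def pred(T,th):
    # rod pitched nose-up by th about tool y, pivot at grasp point
    v=np.array([.15*np.cos(th)-.08*np.sin(th)*-1*-1 if 0 else .15*np.cos(th)+.08*np.sin(th),0,-.019-.15*np.sin(th)+.08*np.cos(th)])
    return proj((T@np.r_[v,1])[:3])
T0=T.copy();T0[:3,3]=[.5469,-.0379,.2263]
print("before pred",pred(T0,0),"net 273.4 190.5")
for th in(0,.03,.06,.09): print(th,pred(T,th))
print("net",mark_of(c,"rod_hook")[0]["at"],mark_of(c,"rod_hook")[0]["at"])
for t in("paddle_tip","pin_tip","ball_tip"): print(t,[(m["at"],round(m["p"],2)) for m in mark_of(c,t)[:2]])
print(T[:3,3])
dd=np.array([.4425,-.3408,.2407])-T[:3,3];print("shift",T[:3,:3].T@dd)
E
```

```text
time: 16.28
eef_pos: [0.4968, -0.0454, 0.2408]
ee_rot: [-3.141, 0.001, 0.153]
contact_force: [0.7, -0.2, -3.4]
opening: 0.247
finger_force: 60.2
before pred [273.5 190.9] net 273.4 190.5
0 [294.2 187.8]
0.03 [293.2 185.8]
0.06 [292.2 183.8]
0.09 [291.3 181.8]
net [293.2, 187.5] [293.2, 187.5]
paddle_tip [([312.5, 216.7], 0.4)]
pin_tip [([288.7, 221.5], 0.63)]
ball_tip [([291.1, 242.1], 0.62)]
[ 0.49682187 -0.04538626  0.2408232 ]
shift [-9.87130399e-02  2.83682690e-01  1.58249509e-04]
```

```bash
python3 -m jog '[{"hand":0,"dx":-0.005,"dy":0.014,"dz":0,"wx":0,"wy":0,"wz":0},{"hand":0,"dx":-0.01,"dy":0.03,"dz":0,"wx":0,"wy":0,"wz":0},{"hand":0,"dx":-0.0125,"dy":0.0355,"dz":0,"wx":0,"wy":0,"wz":0},{"hand":0,"dx":-0.0125,"dy":0.0355,"dz":0,"wx":0,"wy":0,"wz":0},{"hand":0,"dx":-0.0125,"dy":0.0355,"dz":0,"wx":0,"wy":0,"wz":0},{"hand":0,"dx":-0.0125,"dy":0.0355,"dz":0,"wx":0,"wy":0,"wz":0},{"hand":0,"dx":-0.0125,"dy":0.0355,"dz":0,"wx":0,"wy":0,"wz":0},{"hand":0,"dx":-0.0105,"dy":0.03,"dz":0,"wx":0,"wy":0,"wz":0},{"hand":0,"dx":-0.007,"dy":0.02,"dz":0,"wx":0,"wy":0,"wz":0},{"hand":0,"dx":-0.004,"dy":0.012,"dz":0,"wx":0,"wy":0,"wz":0}]'
python3 -m jog '[{"hand":0,"dx":0,"dy":0,"dz":0,"wx":0,"wy":0,"wz":-0.04},{"hand":0,"dx":0,"dy":0,"dz":0,"wx":0,"wy":0,"wz":-0.033},{"hand":0,"dx":0,"dy":0,"dz":0,"wx":0,"wy":0,"wz":0},{"hand":0,"dx":0,"dy":0,"dz":0,"wx":0,"wy":0,"wz":0},{"hand":0,"dx":0,"dy":0,"dz":0,"wx":0,"wy":0,"wz":0},{"hand":0,"dx":0,"dy":0,"dz":0,"wx":0,"wy":0,"wz":0},{"hand":0,"dx":0,"dy":0,"dz":0,"wx":0,"wy":0,"wz":0},{"hand":0,"dx":0,"dy":0,"dz":0,"wx":0,"wy":0,"wz":0},{"hand":0,"dx":0,"dy":0,"dz":0,"wx":0,"wy":0,"wz":0},{"hand":0,"dx":0,"dy":0,"dz":0,"wx":0,"wy":0,"wz":0}]'
python3 - <<'E'
from h import *
T=tcp();c=cams.camera("wrist");cv2.imwrite("pics/w6.png",c["img"])
print(T[:3,:3].T@(np.array([.4427,-.3407,.1012])-T[:3,3]),"net grip",mark_of(c,"rod_grip")[0]["at"],"rack",[onz(*ray(c,m["at"],T),0) for m in mark_of(c,"rack")[:1]])
E
```

```text
time: 17.42
eef_pos: [0.4418, -0.343, 0.2405]
ee_rot: [-3.141, 0.001, 0.151]
contact_force: [-0.4, -0.8, -2.2]
opening: 0.245
finger_force: 60.1
time: 18.25
eef_pos: [0.4428, -0.3407, 0.2413]
ee_rot: [3.141, 0.0, 0.226]
contact_force: [0.1, 0.4, -1.6]
opening: 0.25
finger_force: 60.1
[-6.45958049e-05 -7.68367485e-05  1.40133533e-01] net grip [320.6, 332.9] rack []
```

View pics/w6.png

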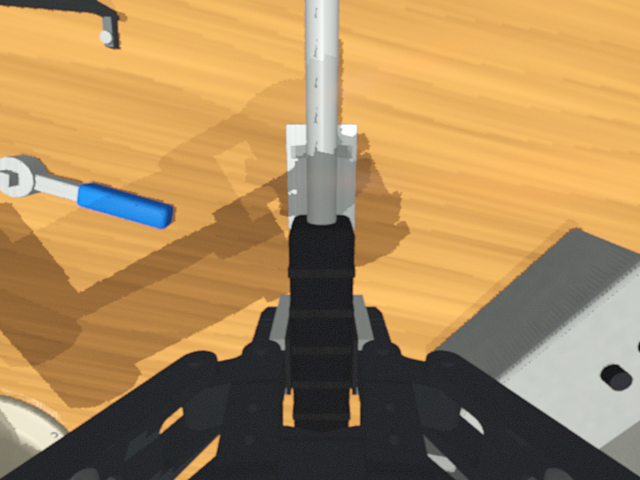

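The rod is centred over the rack plate (columns 287–357, shank at 321), and the grip's front edge is still at row 215, so it hasn't slid along x. Lowering it into the notches.

```bash
python3 -m jog '[{"hand":0,"dx":0,"dy":0,"dz":0.01,"wx":0,"wy":0,"wz":0},{"hand":0,"dx":0,"dy":0,"dz":0.02,"wx":0,"wy":0,"wz":0},{"hand":0,"dx":0,"dy":0,"dz":0.02,"wx":0,"wy":0,"wz":0},{"hand":0,"dx":0,"dy":0,"dz":0.02,"wx":0,"wy":0,"wz":0},{"hand":0,"dx":0,"dy":0,"dz":0.02,"wx":0,"wy":0,"wz":0},{"hand":0,"dx":0,"dy":0,"dz":0.015,"wx":0,"wy":0,"wz":0},{"hand":0,"dx":0,"dy":0,"dz":0.01,"wx":0,"wy":0,"wz":0},{"hand":0,"dx":0,"dy":0,"dz":0.008,"wx":0,"wy":0,"wz":0},{"hand":0,"dx":0,"dy":0,"dz":0.005,"wx":0,"wy":0,"wz":0},{"hand":0,"dx":0,"dy":0,"dz":0.004,"wx":0,"wy":0,"wz":0}]'
python3 -m jog '[{"hand":0,"dx":0,"dy":0,"dz":0.003,"wx":0,"wy":0,"wz":0},{"hand":0,"dx":0,"dy":0,"dz":0.002,"wx":0,"wy":0,"wz":0},{"hand":0,"dx":0,"dy":0,"dz":0.002,"wx":0,"wy":0,"wz":0},{"hand":0,"dx":0,"dy":0,"dz":0,"wx":0,"wy":0,"wz":0},{"hand":0,"dx":0,"dy":0,"dz":0,"wx":0,"wy":0,"wz":0},{"hand":0,"dx":0,"dy":0,"dz":0,"wx":0,"wy":0,"wz":0},{"hand":0,"dx":0,"dy":0,"dz":0,"wx":0,"wy":0,"wz":0},{"hand":0,"dx":0,"dy":0,"dz":0,"wx":0,"wy":0,"wz":0},{"hand":0,"dx":0,"dy":0,"dz":0,"wx":0,"wy":0,"wz":0},{"hand":0,"dx":0,"dy":0,"dz":0,"wx":0,"wy":0,"wz":0}]'
```

```text
time: 19.23
eef_pos: [0.4429, -0.3409, 0.1091]
ee_rot: [3.141, -0.0, 0.226]
contact_force: [0.3, 0.7, -3.6]
opening: 0.251
finger_force: 60.1
time: 20.07
eef_pos: [0.443, -0.341, 0.1029]
ee_rot: [3.14, -0.0, 0.226]
contact_force: [-1.2, 0.8, 6.5]
opening: 0.246
finger_force: 61.1
```

Same contact force as at pick-up, so the rod is seated. Releasing and retreating.

```bash
python3 -m jog '[{"hand":0.3,"dx":0,"dy":0,"dz":0,"wx":0,"wy":0,"wz":0},{"hand":0.4,"dx":0,"dy":0,"dz":0,"wx":0,"wy":0,"wz":0},{"hand":0.6,"dx":0,"dy":0,"dz":0,"wx":0,"wy":0,"wz":0},{"hand":0.8,"dx":0,"dy":0,"dz":0,"wx":0,"wy":0,"wz":0},{"hand":1,"dx":0,"dy":0,"dz":0,"wx":0,"wy":0,"wz":0},{"hand":1,"dx":0,"dy":0,"dz":0,"wx":0,"wy":0,"wz":0},{"hand":1,"dx":0,"dy":0,"dz":0,"wx":0,"wy":0,"wz":0},{"hand":1,"dx":0,"dy":0,"dz":0,"wx":0,"wy":0,"wz":0},{"hand":1,"dx":0,"dy":0,"dz":0,"wx":0,"wy":0,"wz":0},{"hand":1,"dx":0,"dy":0,"dz":0,"wx":0,"wy":0,"wz":0}]'
python3 -m jog '[{"hand":1,"dx":0,"dy":0,"dz":-0.005,"wx":0,"wy":0,"wz":0},{"hand":1,"dx":0,"dy":0,"dz":-0.01,"wx":0,"wy":0,"wz":0},{"hand":1,"dx":0,"dy":0,"dz":-0.02,"wx":0,"wy":0,"wz":0},{"hand":1,"dx":0,"dy":0,"dz":-0.02,"wx":0,"wy":0,"wz":0},{"hand":1,"dx":0,"dy":0,"dz":-0.02,"wx":0,"wy":0,"wz":0},{"hand":1,"dx":0,"dy":0,"dz":-0.02,"wx":0,"wy":0,"wz":0},{"hand":1,"dx":0,"dy":0,"dz":-0.02,"wx":0,"wy":0,"wz":0},{"hand":1,"dx":0,"dy":0,"dz":-0.015,"wx":0,"wy":0,"wz":0},{"hand":1,"dx":0,"dy":0,"dz":0,"wx":0,"wy":0,"wz":0},{"hand":1,"dx":0,"dy":0,"dz":0,"wx":0,"wy":0,"wz":0}]'
python3 - <<'E'
from h import *
T=tcp();w=cams.camera("wrist");s=cams.camera("side")
print("grip",[onz(*ray(w,m["at"],T),.12) for m in mark_of(w,"rod_grip")[:1]],"was .4437 -.3397; hook side",mark_of(s,"rod_hook")[:1],"was 359.5,200")
a=w["img"];b=s["img"][140:320,220:460]
cv2.imwrite("pics/fin.png",np.hstack([cv2.resize(a,(400,300)),cv2.resize(b,(400,300),interpolation=cv2.INTER_CUBIC)]))
E
```

```text
time: 20.9
eef_pos: [0.4428, -0.3408, 0.1023]
ee_rot: [3.142, -0.0, 0.226]
contact_force: [1.3, -0.7, -0.2]
opening: 1.0
finger_force: 0.0
time: 21.73
eef_pos: [0.4429, -0.3408, 0.2331]
ee_rot: [3.14, -0.001, 0.226]
contact_force: [0.7, -0.4, 0.0]
opening: 0.997
finger_force: 0.0
grip [array([ 0.44472011, -0.34109035,  0.12      ])] was .4437 -.3397; hook side [{'at': [360.8, 200.8], 'p': 0.8}] was 359.5,200
```

View pics/fin.png

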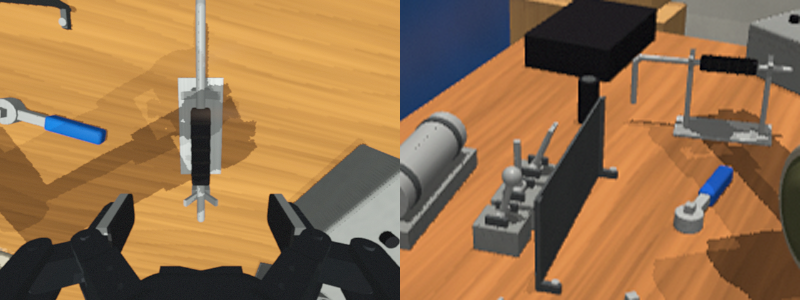

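The rod hangs in both notches (right panel: grip at 728,65, hook down at 634,85). The paddle (545,140) leans to the guard, and the pin and ball levers look as they did.

```bash
python3 -c "
from bench import r
print(r.job_done())"
```

```text
the job is handed in; nothing more can be done
None
```

The paddle lever is pulled fully over towards the guard, the rod hangs back in its rack within about 2 mm of where it was, and the job is handed in at about 22 s; no verdict was returned.

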